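Turn a coded housing to the reader and nip it in the caliper

TASK

Take the tall turned housing and set it down upright on the checking station, in the engraved ring between the open caliper jaws, turned so that its code plate squarely faces the reader's window. Then slide the moving jaw gently up until the housing touches both jaws, and last press the trigger button on top of the reader, leaving the housing nipped, upright and facing the reader. Leave the plain collar and the loose tools where they lie.

Things in the scene. Friction and masses are not known exactly. Their poses are not given: they have to be found in the camera images.
- housing: bare aluminium cylinder, 44 mm diameter, 90 mm tall, 0.18 to 0.35 kg, standing loose on the bench. Origin: centre of its underside; z up its axis; x points out through its code plate, which is white with a dark dot code, 17 mm wide, 30 mm tall, 25 to 55 mm above the foot, nearly flush. A dark radial slot (13 x 5 mm) on the top face lies on the plate's side.
- mark (a point): centre of the code plate on the housing's side, 22 mm from the axis, 40 mm above the foot
- station: checking station fixed to the bench: grey base plate (x -70 to +140, y -130 to +150, 10 mm thick) with caliper jaws and reader. Origin at bench height right below the centre of the engraved ring (52 mm diameter) where the housing shall stand. +x: from ring to reader, +y: from fixed to moving jaw. Jaw faces: flat, 40 mm wide (x -20 to +20), up to 47 mm above the bench.
- fixed_jaw: fixed steel jaw of the caliper; its face looks to station +y at station y = -22 mm, so a housing that touches it in the ring's middle has its axis at station x = 0, y = 0. (This entry's origin coincides with the station's origin.)
- slide_jaw (a joint): moving jaw, m: 0 fully open, grows as it slides to station -y, towards the fixed jaw. Gap between the jaws = 84 mm minus this value, so the 44 mm housing is touched on both sides at 0.040 (range to 0.075). Starts at 0 to 0.016. About 2 N friction; stays where it is left.
- jaw_grip (a point): top centre of the moving jaw's upright thumb piece: a bar 24 mm along station x, 14 mm along y, rising 48 mm above its carriage to 73 mm above the bench; it stands 60 mm behind the jaw face and moves with the jaw. Pinch it along station x or push it.
- reader_window (a point): centre of the dark window of the reader, 84 mm from the ring's centre along station +x, 50 mm above the bench, looking to station -x. The reader is a grey block 50 x 66 mm (x 87 to 137 mm), 80 mm tall.
- trigger_top (a point): top of the round steel trigger button (24 mm diameter) on the reader's top, 112 mm from the ring's centre along station +x; moves down with it
- trigger (a joint): travel of the trigger, m: 0 released, 0.006 fully pressed (5 N spring, returns by itself); it reads from 0.004 on
- plain_collar: plain aluminium collar without any plate, 50 mm diameter, 45 mm tall, loose; a bystander. Origin under its centre. It and the housing may stand to either side of the station.
- pliers: loose pliers with red handles, 156 x 46 x 14 mm, bystander; origin under its centre
- tape_measure: loose tape measure, 88 x 74 x 40 mm, bystander; origin under its centre
- screwdriver: loose red and black screwdriver, 197 x 30 x 30 mm, bystander; origin under its centre

How it is judged (in metres and radians):
On the way, in this order (a step that is already met when the one before it is completed fails the run):
1. the housing stands upright and released in the ring between the jaws, its code plate facing the reader (x of housing in the frame of station between -0.012 and 0.012 m and z of housing in the frame of station between 0.007 and 0.013 m and angle between housing's own z axis and vertical below 0.06 rad and angle between the x axis of housing and the x axis of station, either way round below 0.25 rad and x of mark in the frame of station above 0 m and contact force between the fingers and housing below 0.1 N and y of housing in the frame of station between -0.004 and 0.042 m), for 0.2 s.
2. the moving jaw is closed until the housing touches both jaws (x of housing in the frame of station between -0.012 and 0.012 m and z of housing in the frame of station between 0.007 and 0.013 m and angle between housing's own z axis and vertical below 0.06 rad and angle between the x axis of housing and the x axis of station, either way round below 0.25 rad and x of mark in the frame of station above 0 m and contact force between the fingers and housing below 0.1 N and contact force between each of slide_jaw, fixed_jaw and housing above 0.2 N), for 0.1 s.
3. the trigger is pressed (value of joint trigger above 0.004 m), for 0.05 s.
At the end, for the whole second after the job is handed in: Housing at rest, released, upright (0.06 rad) on the plate, within 12 mm of the ring centre along station x and 4 mm along y, code plate to the reader within 0.25 rad; moving jaw closed on it within 2 mm; trigger pressed 4 mm or more and back up (x of housing in the frame of station between -0.012 and 0.012 m and z of housing in the frame of station between 0.007 and 0.013 m and angle between housing's own z axis and vertical below 0.06 rad and angle between the x axis of housing and the x axis of station, either way round below 0.25 rad and x of mark in the frame of station above 0 m and contact force between the fingers and housing below 0.1 N and y of housing in the frame of station between -0.004 and 0.004 m and value of joint slide_jaw between 0.038 and 0.043 m and value of joint trigger below 0.002 m and linear speed of housing below 0.01 m/s); the robot touches nothing.
It fails at once if a bystander is moved by more than 30 mm (distance of any of plain_collar, pliers, tape_measure, screwdriver from where it was at the start of the episode above 0.03 m).
It fails at once if the housing is let go more than 15 mm above the station plate (horizontal distance between housing and station below 0.06 m and z of housing in the frame of station above 0.025 m and contact force between the fingers and housing below 0.05 N).
It fails at once if the moving jaw presses on the housing with more than 60 N (contact force between slide_jaw and housing above 60 N).
It fails at once if the trigger is pressed before the jaw is closed (value of joint trigger above 0.004 m and value of joint slide_jaw below 0.037 m).
It also fails if it takes over 54 s, if anything falls off the work surface, if the arm or the gripper's body presses on something with over 40 N, if the wrist force passes 120 N, or if a joint passes its speed limit or range.

ROBOT

A 6-joint arm with a two-finger parallel gripper is mounted at the origin on a cart in front of the work surface, level with it; the furniture and walls round the work are solid. World frame = base frame: x ahead of the robot, y to its left, z up, the work surface at z = 0. Lengths are in m, angles in degrees, forces in N, time in s.
With the tool pointing down it reaches from about 0.3 to 0.75 m from the base axis. Payload 8.5 kg.
Tool frame: the origin (TCP) lies on the centre line of the jaws, within the pads' length; the fingertips stand tips_ahead ahead of it and the grasp point (between the pads) lies 3 mm ahead of it (tips_ahead is the distance from the TCP to the fingertips, in m); z points along the fingers, y is the line along which they close (so a half turn about z gives the same grasp; the last joint's range is limited). The gripper opens to 85 mm and grips with 20 to 120 N. Pads are 22 mm wide; open, the fingers measure 114 mm over their backs; the gripper's body (76 mm by 85 mm) begins 54 mm behind the grasp point. The pads swing forward as they close: fully open they stand 13 mm farther back than shut.
Start: joints at [63.295, 21.807, 74.336, -0, 83.858, -12.336], TCP at [0.136, 0.533, 0.253] pointing down, gripper open.
Joint ranges: [-178.18, 178.18], [-50.72, 133.34], [12.68, 142.11], [-81.47, 261.47], [9.98, 163.14], [-165.26, 165.26]. Speed limits (degrees/s): [136.94, 136.94, 180, 180, 180, 180].

INTERFACE

Orientations are given as a 3x3 rotation matrix whose columns are the frame's x, y, z axes.
In Python, from rig import observe, get_image, close_job, tips_ahead gives the robot as it stands.
- The arm moves only by the shell command python3 -m creep 'ROWS' [FORCE]. ROWS is a JSON list of rows, 1 to 10 of them, each an object with the fields sx, sy, sz (the shift in parts of the range, where 1.0 means 0.8 m), yaw (a turn about the tool's z in shares of 60 degrees (1.0 is 60 degrees)), finger_gap (the finger opening in m); a field left out counts as zero (the opening has to be given); each row shifts and turns the commanded pose from where the row before left it, along the tool's axes as they then stand; what a row does not reach is not made up. A row lasts 1/10 s, in which the tool goes at most 0.05 m and 8.59 degrees, less where a joint would pass 70% of its speed; a pose out of reach is approached as far as the arm can. The fingers move at their own pace and stop on an object; FORCE is the grip in N (left out, the last holds). Time passes only in rows, so rows that do not move let the fingers close. It prints the time, the measured TCP pose, the force, the opening and the grip force at its end. No shift or turn number may pass 1 either way. Input that does not fit is refused with a message, and nothing moves.
- observe(): the state, without advancing time (a new reading comes with each control period).
- get_image(name): name is "scene" or "top" or "wrist"; returns a dict with "pixels" (480x640x3 uint8, red, green, blue), "depth" (480x640 float32, m along the optical axis (not along the pixel's ray), 0 where there is no reading), "K" (3x3 intrinsics, pixels), "extrinsics" (4x4, takes a point from world to camera coordinates). Camera axes: x right, y down, z forward; pixel columns grow to the right and rows downward; lengths in m; the calibration is good to about 2 mm. A picture is of the moment at which its call begins.
- close_job(): hands the job in; it is judged then, once.
The state is a dict: "time_s": time; "q": joint angles; "qvel": joint speeds; "joint_efforts": joint torques, N m; "position": TCP position; "tool_rot": TCP orientation; "ft_force": force on the tool from outside, world axes, zero at the start; "wrist_torque": the same for the moment, N m; "grip_width": finger opening in m; "gripper_force": force on a finger pad.
Only numpy, scipy, OpenCV 4.12 (cv2) and the standard library are available. Lean on these libraries where they do the work, as an engineer would, in place of code of your own. Each camera call takes 0.05 s, during which the arm holds its last target. There are 200 camera calls.

## Working session

There is one attempt and no reset: what is moved stays moved. The work goes in short steps, Python scripts to look and compute and a shell command to move; the robot and the scene stay as the last step left them, time stands still between calls to the robot, and variables do not carry over. Pictures are saved under pics/ and viewed, at most 10 in all, crops included, and the job is handed in when it is done.

```bash
mkdir -p pics; ls; cat > h.py <<'E'
import numpy as np, cv2
from rig import observe, get_image, close_job, tips_ahead
def world(im):
    K,E,d=im["K"],np.array(im["extrinsics"]),im["depth"]
    v,u=np.mgrid[:480,:640]
    c=np.stack([(u-K[0][2])/K[0][0]*d,(v-K[1][2])/K[1][1]*d,d],-1)
    return (c-E[:3,3])@E[:3,:3]
def ray(im,px,z):
    K,E=np.array(im["K"]),np.array(im["extrinsics"]); R=E[:3,:3]
    o=-R.T@E[:3,3]; px=np.atleast_2d(np.asarray(px,float))
    w=np.c_[px,np.ones(len(px))]@np.linalg.inv(K).T@R
    return o+w*((z-o[2])/w[:,2])[:,None]
def proj(im,P):
    E=np.array(im["extrinsics"]); c=np.atleast_2d(P)@E[:3,:3].T+E[:3,3]; p=c@np.array(im["K"]).T
    return p[:,:2]/p[:,2:]
def save(n,a): cv2.imwrite(n,a[:,:,::-1])
E
python3 - <<'E'
from h import *
import pickle
ims={n:get_image(n) for n in("scene","top")}
pickle.dump(ims,open("ims.pkl","wb"))
for n in ims: save(f"pics/{n}0.png",ims[n]["pixels"])
o=observe(); print(o["position"],np.round(o["tool_rot"],3),o["time_s"],o["grip_width"],tips_ahead() if callable(tips_ahead) else tips_ahead)
E
```

```text
pics
[0.13637142 0.53259974 0.2528056 ] [[-0.969  0.248 -0.001]
 [ 0.248  0.969 -0.001]
 [ 0.    -0.001 -1.   ]] 0.1 0.08550656478186033 0.022
```

View pics/top0.png

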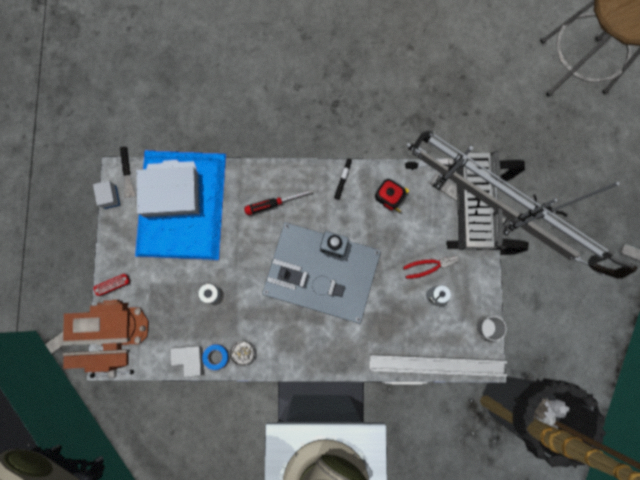

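View pics/scene0.png

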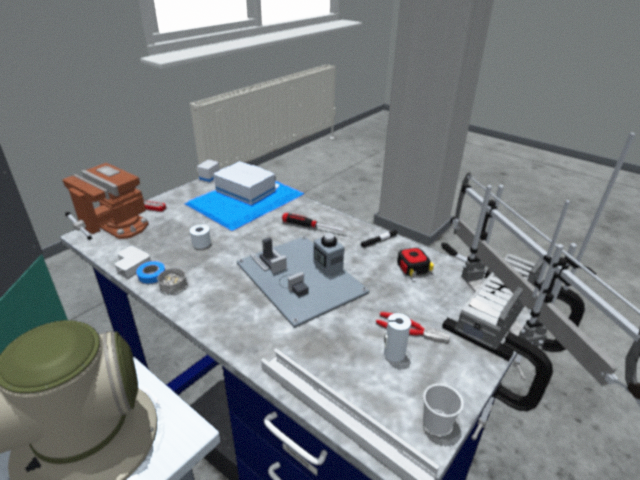

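The top view shows the housing at px (440,295) on the right, with its slot near (435,297). The collar is at (209,294), the ring at about (322,285), the reader at (335,243), and the thumb piece at about (290,275). The scene view agrees, with the housing at (397,337).

```bash
python3 - <<'E'
from h import *
import pickle
ims=pickle.load(open("ims.pkl","rb")); im=ims["top"]
W=world(im); P=im["pixels"]
def box(u0,u1,v0,v1,zlo,zhi):
    m=np.zeros((480,640),bool); m[v0:v1,u0:u1]=1
    return m&(W[...,2]>zlo)&(W[...,2]<zhi)
# plate: height mask around 10mm
z=W[...,2]; print("bench z",np.median(z[300:330,220:260]),"plate z",np.median(z[295:305,345:360]))
m=box(250,390,215,330,0.005,0.2); m=cv2.morphologyEx(m.astype(np.uint8),cv2.MORPH_OPEN,np.ones((3,3)))
c=max(cv2.findContours(m,0,2)[0],key=cv2.contourArea); r=cv2.minAreaRect(c); print(r)
b=cv2.boxPoints(r); print("corners",ray(im,b,0.01).round(4))
for n,a,h in(("housing",(420,460,275,315),(0.08,0.1)),("collar",(195,225,280,310),(.035,.055)),("reader",(315,355,228,262),(.072,.09)),("thumb",(270,312,260,295),(.06,.085)),("fixedjaw",(325,350,280,300),(.04,.055))):
    q=W[box(*a,*h)]; print(n,len(q),q.mean(0).round(4) if len(q) else "", (q.min(0).round(3),q.max(0).round(3)) if len(q) else "")
print("camera",-im["extrinsics"][:3,:3].T@im["extrinsics"][:3,3])
A=cv2.resize(P[215:325,255:385],None,fx=6,fy=5.4,interpolation=2)
B=cv2.resize(P[275:315,420:460],None,fx=5,fy=5,interpolation=2)
A[:200,-200:]=B
save("pics/c1.png",A[:600,:800])
E
```

```text
bench z 0.00011307000285591157 plate z 0.01024859133529745
((322.330322265625, 270.39910888671875), (103.15789031982422, 79.49958038330078), 16.699241638183594)
corners [[ 0.491   0.1737  0.01  ]
 [ 0.7024  0.1146  0.01  ]
 [ 0.6211 -0.1594  0.01  ]
 [ 0.4128 -0.0948  0.01  ]]
housing 237 [ 0.4907 -0.2949  0.0908] (array([ 0.469, -0.318,  0.08 ]), array([ 0.513, -0.274,  0.098]))
collar 286 [0.4906 0.3117 0.0449] (array([0.467, 0.287, 0.035]), array([0.514, 0.336, 0.052]))
reader 318 [ 0.6217 -0.0201  0.0807] (array([ 0.593, -0.057,  0.072]), array([0.654, 0.016, 0.09 ]))
thumb 52 [0.5456 0.1132 0.0721] (array([0.534, 0.105, 0.062]), array([0.558, 0.121, 0.08 ]))
fixedjaw 58 [ 0.5081 -0.0149  0.0473] (array([ 0.489, -0.024,  0.042]), array([ 0.527, -0.006,  0.052]))
camera [0.43321969 0.03811124 1.33621804]
```

View pics/c1.png

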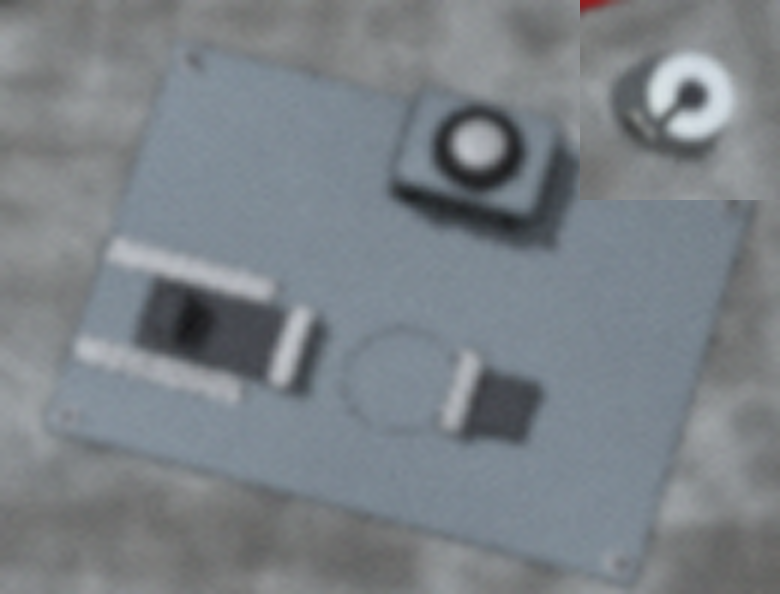

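The enlarged crop confirms the ring at image px (321.7,285.4). The housing's slot and plate point lower-left in the image, at about 131° in the world frame. The plate edges give a station yaw of about -16.4°. Next I move above the housing.

The manual's scale: shifts go in shares of 0.8 m and turns go in shares of 60 degrees. Converting my numbers, -0.0427 m / 0.8 = -0.0534, -0.0142 m / 0.8 = -0.0178, 8.5 degrees / 60 = 0.1417.

```bash
python3 -m creep '[{"yaw":0.1417,"finger_gap":0.085},{"yaw":0.1417,"finger_gap":0.085},{"yaw":0.1417,"finger_gap":0.085},{"yaw":0.1417,"finger_gap":0.085},{"sx":-0.0534,"sy":-0.0178,"finger_gap":0.085},{"sx":-0.0534,"sy":-0.0178,"finger_gap":0.085},{"sx":-0.0534,"sy":-0.0178,"finger_gap":0.085},{"sx":-0.0534,"sy":-0.0178,"finger_gap":0.085},{"sx":-0.0534,"sy":-0.0178,"finger_gap":0.085},{"sx":-0.0534,"sy":-0.0178,"finger_gap":0.085}]' && python3 -m creep '[{"sx":-0.0534,"sy":-0.0178,"finger_gap":0.085},{"sx":-0.0534,"sy":-0.0178,"finger_gap":0.085},{"sx":-0.0534,"sy":-0.0178,"finger_gap":0.085},{"sx":-0.0534,"sy":-0.0178,"finger_gap":0.085},{"sx":-0.0534,"sy":-0.0178,"finger_gap":0.085},{"sx":-0.0534,"sy":-0.0178,"finger_gap":0.085},{"sx":-0.0534,"sy":-0.0178,"finger_gap":0.085},{"sx":-0.0534,"sy":-0.0178,"finger_gap":0.085},{"sx":-0.0534,"sy":-0.0178,"finger_gap":0.085},{"sx":-0.0534,"sy":-0.0178,"finger_gap":0.085}]'
```

```text
time_s: 1.1
position: [0.2431, 0.283, 0.2532]
tool_rot: [[-0.665, 0.747, -0.0], [0.747, 0.665, -0.0], [-0.0, -0.0, -1.0]]
ft_force: [0.4, -0.8, 0.4]
grip_width: 0.0852
gripper_force: 0.0
time_s: 2.1
position: [0.4208, -0.1307, 0.2531]
tool_rot: [[-0.664, 0.748, -0.0], [0.748, 0.664, 0.0], [0.0, 0.0, -1.0]]
ft_force: [0.3, 0.1, -0.3]
grip_width: 0.0852
gripper_force: 0.0
```

In the tool's units: -0.0427 m / 0.8 = -0.0534, -0.0142 m / 0.8 = -0.0178.

```bash
python3 -m creep '[{"sx":-0.0534,"sy":-0.0178,"finger_gap":0.085},{"sx":-0.0534,"sy":-0.0178,"finger_gap":0.085},{"sx":-0.0534,"sy":-0.0178,"finger_gap":0.085},{"finger_gap":0.085}]'; python3 - <<'E'
from h import *
im=get_image("wrist"); save("pics/w1.png",im["pixels"])
print(np.round(im["extrinsics"],3),im["K"])
W=world(im); m=(W[...,2]>.08)&(W[...,2]<.1); print(m.sum(),W[m].mean(0),np.median(W[m],0))
print(proj(im,[.4907,-.2949,.09]))
E
```

```text
time_s: 2.5
position: [0.4748, -0.2571, 0.2519]
tool_rot: [[-0.662, 0.75, -0.001], [0.75, 0.662, -0.0], [0.0, -0.001, -1.0]]
ft_force: [0.4, -0.1, -0.6]
grip_width: 0.085
gripper_force: 0.0
[[ 0.75   0.661 -0.001 -0.186]
 [ 0.636 -0.721  0.273 -0.522]
 [ 0.18  -0.205 -0.962  0.238]
 [ 0.     0.     0.     1.   ]] [[335.36045879   0.         317.63608271]
 [  0.         335.36045879 241.33172172]
 [  0.           0.           1.        ]]
3336 [ 0.59405195 -0.24186725  0.08917879] [ 0.50738312 -0.29234304  0.08908849]
[[303.32736425 271.81146553]]
```

View pics/w1.png

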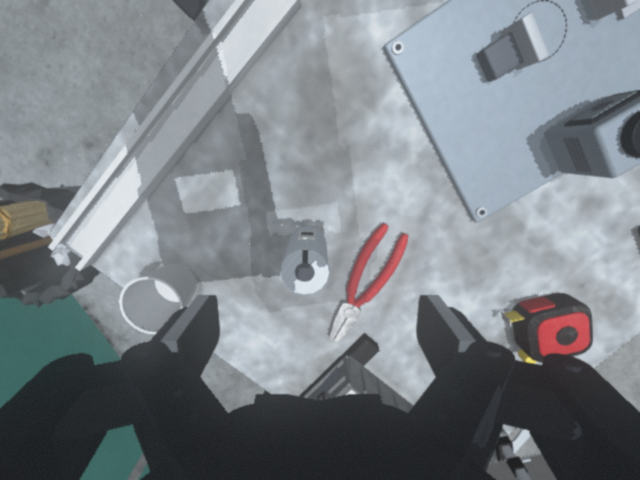

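The wrist view shows the housing's top centre at (304,272), the slot reaching up to about (305,252), and the code plate at about (307,233). The pliers lie beside it but well below the fingers.

```bash
cat > hs.py <<'E'
from h import *
im=get_image("wrist"); W=world(im); z=W[...,2]
c0=np.array([.4907,-.2949])
m=(np.abs(z-.09)<.006)&(np.hypot(W[...,0]-c0[0],W[...,1]-c0[1])<.035)
c=max(cv2.findContours(m.astype(np.uint8),0,1)[0],key=cv2.contourArea)
P=ray(im,c[:,0,:],.09)[:,:2]
(cx,cy),r=cv2.minEnclosingCircle(P.astype(np.float32)*1000); print("circ",cx,cy,r)
A=np.c_[2*P,np.ones(len(P))]; s=np.linalg.lstsq(A,(P**2).sum(1),rcond=None)[0]; print("lsq",s[:2],np.sqrt(s[2]+s[:2]@s[:2]))
g=cv2.cvtColor(im["pixels"],cv2.COLOR_RGB2GRAY)
v,u=np.mgrid[:480,:640]; R=ray(im,np.c_[u.ravel(),v.ravel()],.09)[:,:2].reshape(480,640,2)-s[:2]
d=np.hypot(R[...,0],R[...,1]); k=(g<80)&(d<.02)
print(k.sum()); o=k&(d>.008); q=R[o].mean(0); print("slot",q,np.degrees(np.arctan2(q[1],q[0])))
Rp=ray(im,np.c_[u.ravel(),v.ravel()],.04)[:,:2].reshape(480,640,2)
c=R[m&(d<.021)]; print("mean",c.mean(0)+s[:2])
B=cv2.resize(im["pixels"][210:300,265:345],None,fx=6,fy=6,interpolation=2); save("pics/w1c.png",B)
E
python3 hs.py
```

```text
circ 490.75872802734375 -293.63446044921875 22.15896987915039
lsq [ 0.49081263 -0.29366379] 0.02145538664472304
49
slot [-0.00850113  0.01032643] 129.4625578310002
mean [ 0.49061218 -0.29345538]
```

View pics/w1c.png

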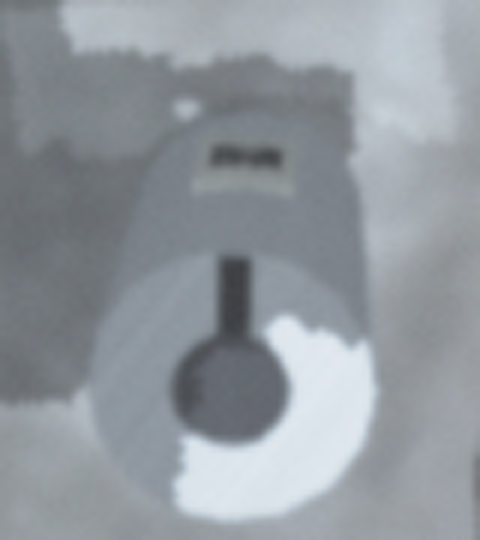

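```bash
cat > go.py <<'E'
import sys; from h import *
o=observe(); t=np.array([float(eval(a)) for a in sys.argv[1:4]]); p=o["position"]; R=np.array(o["tool_rot"])
print("pos",p.round(4),"y-ang",np.degrees(np.arctan2(R[1,1],R[0,1])).round(2),"q6",o["q"][5],"t",o["time_s"],"f",np.round(o["ft_force"],1))
print("tool delta",(R.T@(t-p)).round(4))
E
python3 go.py .4908 -.2936 .075
```

```text
pos [ 0.4736 -0.2532  0.2525] y-ang 41.57 q6 -82.34081446530318 t 2.6 f [-1.   0.3  0. ]
tool delta [-0.042  -0.0139  0.1774]
```

In the tool's units: 0.03 m / 0.8 = 0.0375, -0.021 m / 0.8 = -0.0263.

```bash
python3 -m creep '[{"sx":-0.0263,"sy":-0.0088,"finger_gap":0.085},{"sx":-0.0263,"sy":-0.0088,"finger_gap":0.085},{"sz":0.0375,"finger_gap":0.085},{"sz":0.0375,"finger_gap":0.085},{"finger_gap":0.085},{"finger_gap":0.085}]'; python3 go.py .4908 -.2936 .075
```

```text
time_s: 3.2
position: [0.4913, -0.2928, 0.1943]
tool_rot: [[-0.665, 0.747, 0.0], [0.747, 0.665, -0.0], [-0.0, 0.0, -1.0]]
ft_force: [-0.4, -0.4, 0.3]
grip_width: 0.0848
gripper_force: 0.0
pos [ 0.4913 -0.2928  0.1943] y-ang 41.68 q6 -84.33240517999516 t 3.2 f [-0.4 -0.4  0.3]
tool delta [-0.0003 -0.0009  0.1193]
```

In the tool's units: 0.03 m / 0.8 = 0.0375, 0.02 m / 0.8 = 0.025.

```bash
python3 -m creep '[{"sy":-0.0013,"sz":0.0375,"finger_gap":0.085},{"sz":0.0375,"finger_gap":0.085},{"sz":0.0375,"finger_gap":0.085},{"sz":0.025,"finger_gap":0.085},{"sz":0.0113,"finger_gap":0.085},{"finger_gap":0.06},{"finger_gap":0.05},{"finger_gap":0.04},{"finger_gap":0.035},{"finger_gap":0.035}]' 40 && python3 -m creep '[{"finger_gap":0.03},{"finger_gap":0.03},{"finger_gap":0.03}]'
```

```text
time_s: 4.2
position: [0.4912, -0.2947, 0.0761]
tool_rot: [[-0.664, 0.747, 0.002], [0.747, 0.664, -0.002], [-0.003, 0.0, -1.0]]
ft_force: [0.8, 1.0, 6.5]
grip_width: 0.0431
gripper_force: 40.4
time_s: 4.5
position: [0.4911, -0.2947, 0.0761]
tool_rot: [[-0.664, 0.747, 0.002], [0.747, 0.664, -0.002], [-0.003, 0.0, -1.0]]
ft_force: [0.6, 1.6, 6.7]
grip_width: 0.0429
gripper_force: 40.4
```

```bash
python3 -m creep '[{"sz":-0.0125,"finger_gap":0.03},{"sz":-0.0375,"finger_gap":0.03},{"sz":-0.05,"finger_gap":0.03},{"sz":-0.0375,"finger_gap":0.03},{"sx":0.0125,"sy":0.0138,"sz":-0.0125,"finger_gap":0.03},{"sx":0.025,"sy":0.0275,"finger_gap":0.03},{"sx":0.0375,"sy":0.04,"finger_gap":0.03},{"sx":0.0375,"sy":0.04,"finger_gap":0.03},{"sx":0.0375,"sy":0.04,"finger_gap":0.03},{"sx":0.0375,"sy":0.04,"finger_gap":0.03}]' 50 && python3 -m creep '[{"sx":0.025,"sy":0.0275,"finger_gap":0.03},{"sx":0.0125,"sy":0.0138,"finger_gap":0.03},{"yaw":0.1333,"finger_gap":0.03},{"yaw":0.1333,"finger_gap":0.03},{"yaw":0.1333,"finger_gap":0.03},{"yaw":0.1333,"finger_gap":0.03},{"yaw":0.1333,"finger_gap":0.03},{"yaw":0.1333,"finger_gap":0.03},{"yaw":0.1333,"finger_gap":0.03},{"yaw":0.1333,"finger_gap":0.03}]' && python3 -m creep '[{"yaw":0.1333,"finger_gap":0.03},{"yaw":0.1333,"finger_gap":0.03},{"yaw":0.1333,"finger_gap":0.03},{"yaw":0.1333,"finger_gap":0.03},{"yaw":0.1333,"finger_gap":0.03},{"yaw":0.1333,"finger_gap":0.03},{"yaw":0.1333,"finger_gap":0.03},{"yaw":0.1333,"finger_gap":0.03},{"yaw":0.1333,"finger_gap":0.03},{"yaw":0.1333,"finger_gap":0.03}]'; python3 go.py .5215 .0126 .2
```

```text
time_s: 5.5
position: [0.5103, -0.0724, 0.1937]
tool_rot: [[-0.664, 0.747, -0.002], [0.747, 0.664, 0.001], [0.002, -0.001, -1.0]]
ft_force: [0.8, -0.6, -2.6]
grip_width: 0.0434
gripper_force: 51.5
time_s: 6.5
position: [0.5154, -0.0308, 0.1938]
tool_rot: [[0.386, 0.922, -0.001], [0.922, -0.386, 0.0], [-0.0, -0.001, -1.0]]
ft_force: [-0.6, -0.6, -2.7]
grip_width: 0.0429
gripper_force: 51.6
time_s: 7.5
position: [0.5154, -0.0308, 0.1938]
tool_rot: [[0.975, -0.22, -0.001], [-0.22, -0.975, 0.0], [-0.001, 0.0, -1.0]]
ft_force: [-0.1, 0.6, -2.8]
grip_width: 0.0428
gripper_force: 51.5
pos [ 0.5154 -0.0308  0.1938] y-ang -102.73 q6 86.15857553177808 t 7.5 f [-0.1  0.6 -2.8]
tool delta [-0.0036 -0.0437 -0.0062]
```

```bash
python3 - <<'E'
from h import *
import pickle
ims={n:get_image(n) for n in("wrist","top")}
pickle.dump(ims,open("ims2.pkl","wb"))
im=ims["wrist"]; save("pics/w2.png",im["pixels"])
x=np.array([.9593,-.2823]);y=np.array([.2823,.9593]);o=np.array([.5204,.0088])
print(proj(im,[*o,.01])); print(observe()["ft_force"])
E
```

```text
[[274.79315941 227.57702322]]
[-0.9687471   0.1234156  -2.31229228]
```

View pics/w2.png

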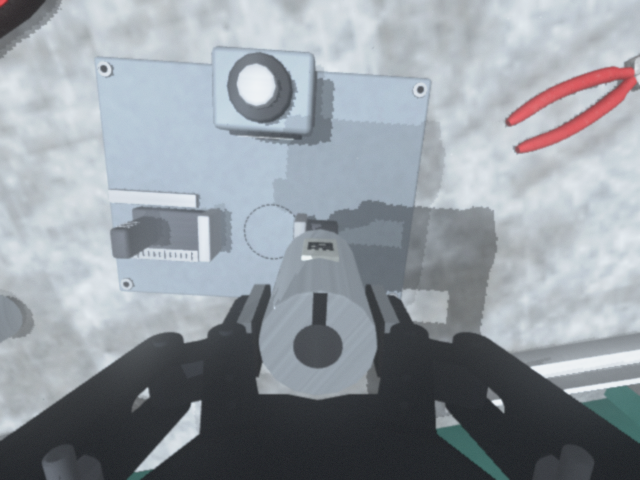

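The wrist view shows the housing held upright with its slot and plate pointing straight up the image, along tool +x. The ring centre is at about (272,231), the screws at (105,69), (420,90) and (127,284), the thumb piece at about (122,242), and the trigger at (258,85).

```bash
python3 - <<'E'
from h import *
import pickle
im=pickle.load(open("ims2.pkl","rb"))["wrist"]
g=cv2.cvtColor(im["pixels"],cv2.COLOR_RGB2GRAY)
S=[]
for u,v in((105,69),(420,90),(127,284)):
    w=g[v-12:v+13,u-12:u+13]; c=cv2.HoughCircles(cv2.resize(w,None,fx=4,fy=4,interpolation=2),cv2.HOUGH_GRADIENT,1,200,param1=80,param2=10,minRadius=16,maxRadius=40)
    p=np.array([u,v])-12+c[0,0,:2]/4-.375; S.append(ray(im,p,.01)[0,:2]); print(p,c[0,0,2]/4,S[-1].round(4))
d=S[0]-S[1]; print("yaw from top screws",np.degrees(np.arctan2(-d[0],d[1])),np.linalg.norm(d)); e=S[0]-S[2]; print("yaw side",np.degrees(np.arctan2(e[1],e[0])),np.linalg.norm(e))
# ring: local dark pixels, RANSAC-free iterative circle fit
bh=cv2.morphologyEx(g,cv2.MORPH_BLACKHAT,np.ones((7,7)))
v,u=np.nonzero(bh>25); P=ray(im,np.c_[u,v],.01)[:,:2]; c=ray(im,[272,231],.01)[0,:2]
for tol in(.006,.004,.003,.002,.002):
    r=np.hypot(*(P-c).T); k=np.abs(r-.026)<tol; Q=P[k]
    s=np.linalg.lstsq(np.c_[2*Q,np.ones(len(Q))],(Q**2).sum(1),rcond=None)[0]; c=s[:2]
    print("ring",c.round(4),np.sqrt(s[2]+c@c).round(4),k.sum())
mid=(S[1]+S[2])/2; print("plate mid",mid)
t=np.radians(-16.4); print("ring from plate",mid-np.array([np.cos(t),np.sin(t)])*.035-np.array([-np.sin(t),np.cos(t)])*.01)
# slot/plate direction of held housing: slot dark pixels
k=np.zeros_like(g); k[288:326,305:340]=1; vv,uu=np.nonzero((k>0)&(g<70)); B=ray(im,np.c_[uu,vv],.208)[:,:2]
cov=np.linalg.eigh(np.cov(B.T))[1][:,1]; print("slot dir",np.degrees(np.arctan2(*(cov*np.sign(cov[0]))[::-1])),len(uu))
b=ray(im,[319,346],.208)[0,:2]; print("bore",b,"slot dir2",B.mean(0)-b,np.degrees(np.arctan2(*(B.mean(0)-b)[::-1])))
print("trigger",ray(im,[258,85],.089)[0])
E
```

```text
[103.   69.5] 7.7 [0.6804 0.1122]
[419.25  90.  ] 6.425 [ 0.6078 -0.1386]
[124.5 285.5] 7.325 [0.4966 0.1666]
yaw from top screws -16.140284266986672 0.26107217276562733
yaw side -16.4880360258266 0.19167655711837422
ring [0.5169 0.0125] 0.0259 142
ring [0.5169 0.0125] 0.0259 142
ring [0.5169 0.0125] 0.0259 142
ring [0.5169 0.0125] 0.0259 142
ring [0.5169 0.0125] 0.0259 142
plate mid [0.55218749 0.01403055]
ring from plate [0.51578808 0.01431936]
slot dir -15.35184004005395 356
bore [ 0.51555318 -0.03123091] slot dir2 [ 0.01420493 -0.00329228] -13.049051899811792
trigger [ 0.62591339 -0.0182936   0.089     ]
```

```bash
python3 - <<'E'
from h import *
import pickle
im=pickle.load(open("ims.pkl","rb"))["top"]
g=cv2.cvtColor(im["pixels"],cv2.COLOR_RGB2GRAY)
print("ring top",ray(im,[[321.7,285.4]],.01)[0]); print("trig top",ray(im,[[255+478/6,215+147/5.4]],.089)[0], "->ring",ray(im,[[255+478/6,215+147/5.4]],.089)[0,:2]-.112*np.array([.9593,-.2823]))
print("screws",ray(im,[[255+193/6,215+61/5.4],[255+735/6,215+207/5.4],[255+68/6,215+415/5.4],[255+620/6,215+563/5.4]],.01).round(4))
im=pickle.load(open("ims2.pkl","rb"))["wrist"]; W=world(im); print("plate z wrist",np.median(W[120:180,120:200,2]))
s=pickle.load(open("ims.pkl","rb"))["scene"]; print("scene proj ring cand",proj(s,[[.5169,.0125,.01],[.5204,.0088,.01]]))
E
```

```text
ring top [0.5144985  0.00997663 0.01      ]
trig top [ 0.62198172 -0.02159188  0.089     ] ->ring [0.51454012 0.01002572]
screws [[ 0.6777  0.1064  0.01  ]
 [ 0.6038 -0.1435  0.01  ]
 [ 0.496   0.1606  0.01  ]
 [ 0.4236 -0.0895  0.01  ]]
plate z wrist 0.008764658991826602
scene proj ring cand [[290.04187196 280.50381023]
 [292.1670504  280.43401698]]
```

In the tool's units: 0.03 m / 0.8 = 0.0375, -0.024 m / 0.8 = -0.03, 2 degrees / 60 = 0.0333.

```bash
python3 -m creep '[{"sx":-0.0025,"sy":-0.015,"finger_gap":0.03},{"sx":-0.005,"sy":-0.03,"finger_gap":0.03},{"sx":-0.0025,"sy":-0.015,"finger_gap":0.03},{"yaw":0.0333,"finger_gap":0.03},{"sz":0.025,"finger_gap":0.03},{"sz":0.0375,"finger_gap":0.03},{"sz":0.025,"finger_gap":0.03},{"sz":0.0125,"finger_gap":0.03},{"finger_gap":0.03},{"finger_gap":0.03}]'; python3 go.py .5182 .0178 .086; python3 - <<'E'
from h import *
im=get_image("wrist"); save("pics/w3.png",im["pixels"]); print(proj(im,[[.5165,.012,.01]]))
E
```

```text
time_s: 8.6
position: [0.5188, 0.0179, 0.1151]
tool_rot: [[0.969, -0.247, 0.001], [-0.247, -0.969, -0.0], [0.001, -0.0, -1.0]]
ft_force: [-0.7, -0.3, -1.4]
grip_width: 0.0429
gripper_force: 51.6
pos [0.5188 0.0179 0.1151] y-ang -104.32 q6 93.21790740618633 t 8.6 f [-0.7 -0.3 -1.4]
tool delta [-0.0006  0.0002  0.0291]
[[326.61051483 250.01242187]]
```

View pics/w3.png

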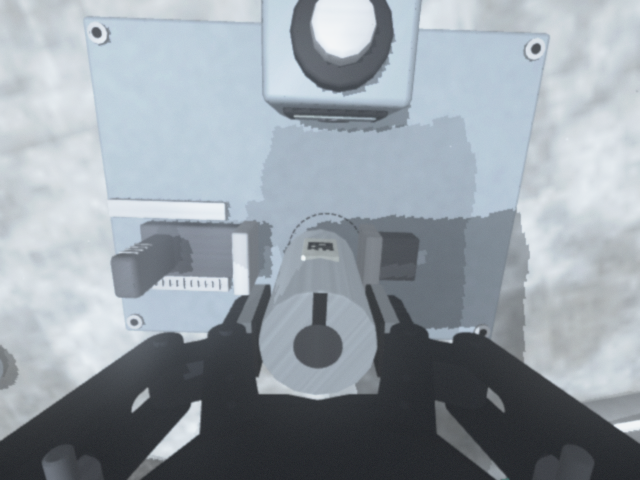

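The housing hangs just over the ring. The ring's arc top is at (328,212), the fixed jaw face at about x=363, and the code plate at (320,246) faces the reader. I'm lowering it now.

In the tool's units: 0.012 m / 0.8 = 0.015, 0.008 m / 0.8 = 0.01.

```bash
python3 -m creep '[{"sz":0.015,"finger_gap":0.03},{"sz":0.01,"finger_gap":0.03},{"sz":0.005,"finger_gap":0.03},{"sz":0.0025,"finger_gap":0.03},{"finger_gap":0.03},{"finger_gap":0.03}]'
```

```text
time_s: 9.25
position: [0.5185, 0.0178, 0.0886]
tool_rot: [[0.969, -0.248, 0.0], [-0.248, -0.969, -0.0], [0.0, -0.0, -1.0]]
ft_force: [0.3, 0.5, -3.4]
grip_width: 0.0429
gripper_force: 51.6
```

In the tool's units: 0.001 m / 0.8 = 0.0013.

```bash
python3 -m creep '[{"sz":0.0013,"finger_gap":0.03},{"sz":0.0013,"finger_gap":0.03},{"sz":0.0013,"finger_gap":0.03},{"finger_gap":0.03},{"finger_gap":0.03}]'
```

```text
time_s: 9.75
position: [0.5187, 0.0177, 0.0861]
tool_rot: [[0.969, -0.248, 0.001], [-0.248, -0.969, -0.0], [0.001, 0.0, -1.0]]
ft_force: [-1.2, -0.6, 5.6]
grip_width: 0.0427
gripper_force: 52.3
```

In the tool's units: -0.04 m / 0.8 = -0.05, -0.03 m / 0.8 = -0.0375.

```bash
python3 -m creep '[{"finger_gap":0.045},{"finger_gap":0.05},{"finger_gap":0.06},{"finger_gap":0.07},{"finger_gap":0.075},{"finger_gap":0.075},{"sz":-0.0125,"finger_gap":0.075},{"sz":-0.0375,"finger_gap":0.075},{"sz":-0.05,"finger_gap":0.075},{"sz":-0.05,"finger_gap":0.075}]'; python3 -m creep '[{"sz":-0.025,"finger_gap":0.04},{"sz":-0.0125,"finger_gap":0.0},{"finger_gap":0.0},{"sx":-0.0375,"finger_gap":0.0},{"sx":-0.0375,"finger_gap":0.0},{"finger_gap":0.0}]'; python3 - <<'E'
from h import *
import pickle
im=get_image("wrist"); pickle.dump(im,open("w4.pkl","wb")); save("pics/w4.png",im["pixels"])
print(observe()["position"],tips_ahead)
E
```

```text
time_s: 10.75
position: [0.518, 0.0179, 0.2074]
tool_rot: [[0.969, -0.248, -0.0], [-0.248, -0.969, 0.0], [-0.0, 0.0, -1.0]]
ft_force: [1.0, -0.7, 0.7]
grip_width: 0.0749
gripper_force: 0.0
time_s: 11.35
position: [0.4572, 0.0336, 0.2341]
tool_rot: [[0.969, -0.248, -0.004], [-0.248, -0.969, 0.001], [-0.004, 0.0, -1.0]]
ft_force: [0.9, -0.1, 0.7]
grip_width: 0.0
gripper_force: 0.0
[0.45903357 0.03307956 0.23447347] 0.022
```

View pics/w4.png

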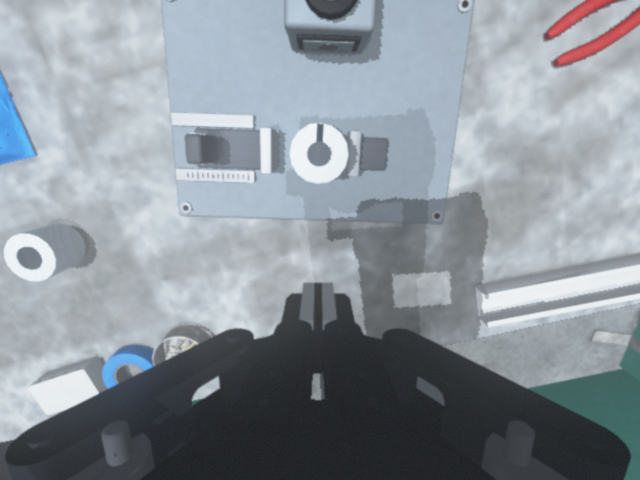

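The housing stands released with its slot at (320,130) facing the reader. The thumb piece is at about (196,149), the moving jaw face at x=270, and the fixed jaw face at x=350.

```bash
python3 - <<'E'
from h import *
import pickle
im=pickle.load(open("w4.pkl","rb")); W=world(im); z=W[...,2]
def sta(P):
    t=np.radians(-16.4);x=np.array([np.cos(t),np.sin(t)]);y=np.array([-x[1],x[0]]);d=np.asarray(P)[...,:2]-[.5165,.012]; return np.stack([d@x,d@y],-1)
def blob(u0,u1,v0,v1,a,b):
    m=np.zeros(z.shape,bool); m[v0:v1,u0:u1]=1; q=W[m&(z>a)&(z<b)]; s=sta(q); print(len(q),"world",np.median(q,0).round(4),"sta med",np.median(s,0).round(4),"range",np.percentile(s,[3,97],axis=0).round(4).tolist())
blob(180,225,125,170,.066,.08); blob(255,285,125,175,.04,.055); blob(285,350,115,190,.095,.105); blob(345,365,125,180,.04,.055)
print("housing ctr ray",sta(ray(im,[319.5,154],.1)))
im=get_image("top"); W=world(im); z=W[...,2]; blob(270,312,260,295,.066,.08)
E
```

```text
539 world [0.5464 0.114  0.0713] sta med [0.     0.1061] range [[-0.0114, 0.1006], [0.0106, 0.1134]]
549 world [0.5316 0.0621 0.0456] sta med [0.0003 0.0521] range [[-0.0188, 0.0477], [0.0187, 0.0573]]
2800 world [0.5187 0.0173 0.0989] sta med [0.0006 0.0057] range [[-0.0184, -0.0129], [0.0189, 0.0243]]
535 world [ 0.5097 -0.0128  0.0458] sta med [ 0.0005 -0.0258] range [[-0.0186, -0.0307], [0.0184, -0.0211]]
housing ctr ray [[-7.37036972e-06  4.87686026e-03]]
49 world [0.545  0.1126 0.0726] sta med [-1.000e-04  1.054e-01] range [[-0.0114, 0.0989], [0.0105, 0.1118]]
```

```bash
python3 go.py .5588 .1559 .067
```

```text
pos [0.4601 0.0327 0.2347] y-ang -104.36 q6 93.67598556711201 t 11.45 f [ 0.5 -0.2 -0.9]
tool delta [ 0.0652 -0.1438  0.1676]
```

In the tool's units: -0.04 m / 0.8 = -0.05, -0.035 m / 0.8 = -0.0438, 2 degrees / 60 = 0.0333.

```bash
python3 -m creep '[{"sx":0.015,"sy":-0.0363,"finger_gap":0},{"sx":0.0225,"sy":-0.05,"finger_gap":0},{"sx":0.0225,"sy":-0.05,"finger_gap":0},{"sx":0.0213,"sy":-0.0438,"finger_gap":0},{"sz":0.0375,"yaw":0.0333,"finger_gap":0},{"sz":0.05,"finger_gap":0},{"sz":0.05,"finger_gap":0},{"sz":0.0375,"finger_gap":0},{"finger_gap":0},{"finger_gap":0}]'; python3 go.py .5588 .1559 .067
```

```text
time_s: 12.45
position: [0.5598, 0.1559, 0.0954]
tool_rot: [[0.959, -0.282, -0.0], [-0.282, -0.959, -0.0], [-0.0, 0.0, -1.0]]
ft_force: [0.2, -0.2, 0.4]
grip_width: -0.0001
gripper_force: 0.0
pos [0.5598 0.1559 0.0954] y-ang -106.38 q6 110.2863939548311 t 12.45 f [ 0.2 -0.2  0.4]
tool delta [-0.0009  0.0003  0.0284]
```

In the tool's units: 0.015 m / 0.8 = 0.0188, 0.013 m / 0.8 = 0.0163.

```bash
python3 -m creep '[{"sx":-0.0013,"sz":0.0188,"finger_gap":0},{"sz":0.0163,"finger_gap":0},{"finger_gap":0},{"sy":0.005,"finger_gap":0},{"sy":0.005,"finger_gap":0},{"sy":0.0038,"finger_gap":0},{"sy":0.0038,"finger_gap":0},{"sy":0.0025,"finger_gap":0},{"sy":0.0025,"finger_gap":0},{"finger_gap":0}]'; for i in 1 2; do python3 -m creep '[{"sy":0.0025,"finger_gap":0},{"sy":0.0025,"finger_gap":0},{"finger_gap":0}]'; done
```

```text
time_s: 13.45
position: [0.5529, 0.1388, 0.0674]
tool_rot: [[0.959, -0.282, -0.0], [-0.282, -0.959, -0.0], [0.0, 0.0, -1.0]]
ft_force: [-0.5, 0.5, -1.0]
grip_width: 0.0001
gripper_force: 0.0
time_s: 13.75
position: [0.5518, 0.1351, 0.0673]
tool_rot: [[0.959, -0.282, -0.0], [-0.282, -0.959, 0.0], [-0.0, -0.0, -1.0]]
ft_force: [-0.1, 0.4, 0.0]
grip_width: -0.0003
gripper_force: 0.0
time_s: 14.05
position: [0.5506, 0.1312, 0.0673]
tool_rot: [[0.959, -0.282, -0.0], [-0.282, -0.959, -0.0], [-0.0, 0.0, -1.0]]
ft_force: [-0.9, 1.3, -0.7]
grip_width: 0.0004
gripper_force: 0.3
```

In the tool's units: 0.002 m / 0.8 = 0.0025.

```bash
for i in 1 2 3 4; do python3 -m creep '[{"sy":0.0025,"finger_gap":0},{"sy":0.0025,"finger_gap":0},{"finger_gap":0}]' | grep -E 'pos|ft'; done
```

```text
position: [0.5495, 0.1273, 0.0673]
ft_force: [-0.0, 1.2, 0.2]
position: [0.5484, 0.1234, 0.0673]
ft_force: [0.0, 0.8, 0.2]
position: [0.5472, 0.1196, 0.0673]
ft_force: [0.6, -0.1, -0.1]
position: [0.5461, 0.1158, 0.0673]
ft_force: [-0.0, 1.7, 0.1]
```

```bash
cat > jaw.py <<'E'
from h import *
t=np.radians(-16.4);x=np.array([np.cos(t),np.sin(t)]);y=np.array([-x[1],x[0]])
sta=lambda P:np.stack([(np.asarray(P)[...,:2]-[.5165,.012])@x,(np.asarray(P)[...,:2]-[.5165,.012])@y],-1)
im=get_image("wrist");W=world(im);z=W[...,2];s=sta(W)
def b(n,m):
    q=s[m]; print(n,len(q),np.percentile(q,[3,50,97],axis=0).round(4).tolist() if len(q) else "")
b("movjaw",(np.abs(z-.047)<.004)&(np.abs(s[...,0])<.018)&(s[...,1]>.015)&(s[...,1]<.07))
b("hous",(np.abs(z-.099)<.004)&(np.abs(s[...,0])<.03)&(np.abs(s[...,1])<.04))
b("fixjaw",(np.abs(z-.047)<.004)&(np.abs(s[...,0])<.018)&(s[...,1]<-.015)&(s[...,1]>-.035))
o=observe(); print("tcp",sta(o["position"]),np.round(o["ft_force"],1)); save("pics/jaw.png",im["pixels"])
E
python3 jaw.py
```

```text
movjaw 2402 [[-0.0163, 0.0196], [0.0032, 0.031], [0.0173, 0.0374]]
hous 6301 [[-0.0182, 0.0072], [0.0004, 0.0176], [0.0184, 0.0266]]
fixjaw 357 [[0.0103, -0.0304], [0.0147, -0.0254], [0.0178, -0.0205]]
tcp [-0.00089014  0.10797058] [-0.5  1.1 -0.2]
```

In the tool's units: 0.001 m / 0.8 = 0.0013.

```bash
for i in 1 2 3; do python3 -m creep '[{"sy":0.0013,"finger_gap":0},{"finger_gap":0},{"finger_gap":0}]' | grep -E 'pos|ft'; done; python3 jaw.py
```

```text
position: [0.5459, 0.1151, 0.0673]
ft_force: [1.5, 2.0, -0.1]
position: [0.5456, 0.1141, 0.0673]
ft_force: [1.9, 2.8, 0.1]
position: [0.5453, 0.1131, 0.0673]
ft_force: [0.9, 2.2, -0.4]
movjaw 2380 [[-0.0165, 0.0175], [0.003, 0.0283], [0.017, 0.0346]]
hous 6309 [[-0.0183, 0.0043], [0.0004, 0.0148], [0.0183, 0.0238]]
fixjaw 270 [[0.0116, -0.0302], [0.0155, -0.0263], [0.0179, -0.021]]
tcp [-0.00088649  0.10511509] [ 2.1  2.9 -0.8]
```

In the tool's units: 0.0005 m / 0.8 = 0.0006.

```bash
for i in 1 2 3 4; do python3 -m creep '[{"sy":0.0006,"finger_gap":0},{"finger_gap":0}]' | grep -E 'pos|ft'; done
```

```text
position: [0.5452, 0.1127, 0.0673]
ft_force: [1.9, 2.8, -0.7]
position: [0.545, 0.1122, 0.0673]
ft_force: [2.2, 2.9, -1.1]
position: [0.545, 0.1118, 0.0673]
ft_force: [2.2, 4.3, -0.6]
position: [0.5449, 0.1117, 0.0674]
ft_force: [1.8, 7.4, -1.5]
```

In the tool's units: 0.0005 m / 0.8 = 0.0006.

```bash
python3 -m creep '[{"sy":0.0006,"finger_gap":0},{"finger_gap":0},{"finger_gap":0},{"finger_gap":0}]' | grep -E 'pos|ft'; python3 jaw.py
```

```text
position: [0.5449, 0.1116, 0.0674]
ft_force: [3.5, 8.5, -1.8]
movjaw 2334 [[-0.0164, 0.017], [0.0028, 0.027], [0.0169, 0.0331]]
hous 6417 [[-0.0183, 0.0028], [0.0003, 0.0133], [0.0184, 0.0224]]
fixjaw 220 [[0.0116, -0.0306], [0.0155, -0.0267], [0.0179, -0.0213]]
tcp [-0.00090484  0.10358219] [ 4.3  8.7 -0.7]
```

View pics/jaw.png

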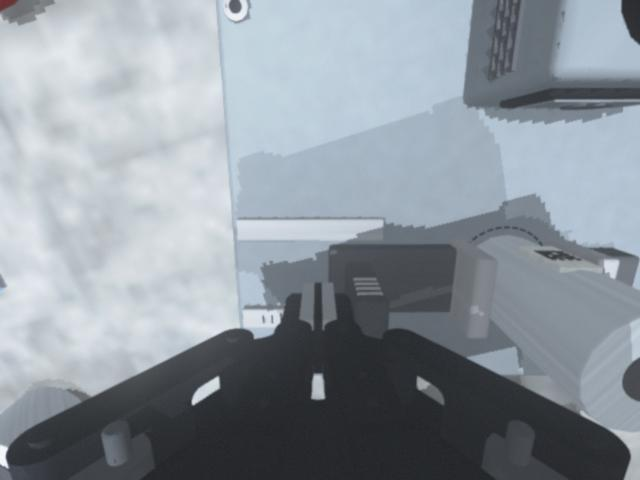

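The jaw is closed on the housing, with the jaw face touching it at about (480,300), the plate still facing the reader, and a steady push of about 9 N. I back off and go to the trigger.

In the tool's units: -0.04 m / 0.8 = -0.05, -0.03 m / 0.8 = -0.0375.

```bash
python3 -m creep '[{"sy":-0.0063,"finger_gap":0},{"sy":-0.0188,"finger_gap":0},{"sz":-0.0375,"finger_gap":0},{"sz":-0.05,"finger_gap":0},{"sz":-0.05,"finger_gap":0},{"finger_gap":0},{"finger_gap":0}]' | grep -E 'pos|ft'; python3 jaw.py; python3 go.py .6239 -.0196 .14; python3 - <<'E'
from h import *
im=get_image("wrist");W=world(im);m=(W[...,2]>.083)&(np.hypot(W[...,0]-.6239,W[...,1]+.0196)<.025);q=W[m];print(len(q),np.median(q,0) if len(q) else "",np.percentile(q[:,2],[10,90]) if len(q) else "")
E
```

```text
position: [0.5502, 0.1304, 0.1778]
ft_force: [0.9, 0.2, 0.4]
movjaw 769 [[-0.0164, 0.0175], [0.0019, 0.0274], [0.0169, 0.0332]]
hous 3720 [[-0.018, -0.0171], [0.0014, 0.0025], [0.0197, 0.0212]]
fixjaw 79 [[0.013, -0.0304], [0.016, -0.0264], [0.0178, -0.0209]]
tcp [-0.00143077  0.12290043] [-0.4 -0.3 -0.1]
pos [0.5498 0.1303 0.1767] y-ang -106.35 q6 107.69801020970853 t 18.25 f [-0.4 -0.3 -0.1]
tool delta [0.1133 0.123  0.0366]
4791 [ 0.62438678 -0.01283902  0.09158646] [0.08933435 0.10119227]
```

In the tool's units: 0.033 m / 0.8 = 0.0413, 0.022 m / 0.8 = 0.0275.

```bash
python3 -m creep '[{"sx":0.025,"sy":0.0275,"finger_gap":0},{"sx":0.0375,"sy":0.0413,"finger_gap":0},{"sx":0.0375,"sy":0.0413,"finger_gap":0},{"sx":0.025,"sy":0.0275,"finger_gap":0},{"sx":0.0166,"sy":0.0163,"finger_gap":0},{"sz":0.0375,"finger_gap":0},{"sz":0.0125,"finger_gap":0},{"finger_gap":0},{"finger_gap":0}]' | grep -E 'pos|ft'; python3 go.py .6239 -.0196 .113; python3 - <<'E'
from h import *
im=get_image("wrist");im=im;W=world(im);z=W[...,2];d=np.hypot(W[...,0]-.6239,W[...,1]+.0196)
q=W[(d<.03)&(z>.084)&(z<.11)];print(len(q),np.median(q,0),np.percentile(q,[5,95],axis=0).round(4).tolist());save("pics/w5.png",im["pixels"])
E
```

```text
position: [0.6244, -0.0193, 0.1378]
ft_force: [-0.4, 0.8, 1.0]
pos [ 0.6244 -0.0193  0.1378] y-ang -106.31 q6 93.70291142758462 t 19.2 f [-0.4  0.8  1. ]
tool delta [-0.0004  0.0005  0.0248]
2806 [ 0.63268089 -0.02158435  0.09106025] [[0.6191, -0.0353, 0.0883], [0.6425, -0.0026, 0.1011]]
```

View pics/w5.png

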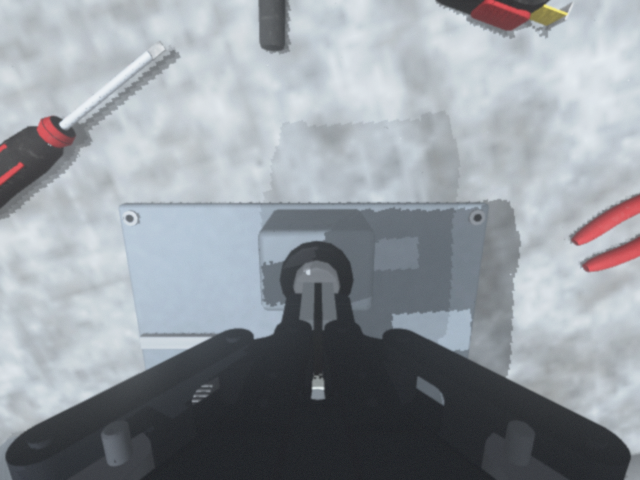

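The closed fingertips sit over the trigger button at about (318,275). I press it step by step.

The manual's scale: shifts go in shares of 0.8 m and turns go in shares of 60 degrees. Converting my numbers, 0.005 m / 0.8 = 0.0063, 0.004 m / 0.8 = 0.005.

```bash
python3 -m creep '[{"sz":0.0063,"finger_gap":0},{"sz":0.005,"finger_gap":0},{"finger_gap":0}]' | grep -E 'pos|ft'; for i in 1 2 3 4; do python3 -m creep '[{"sz":0.0025,"finger_gap":0},{"finger_gap":0}]' | grep -E 'pos|ft'; done
```

```text
position: [0.624, -0.0198, 0.1279]
ft_force: [0.4, 0.1, -0.4]
position: [0.6242, -0.02, 0.1262]
ft_force: [-0.4, -0.6, 0.1]
position: [0.6243, -0.02, 0.1242]
ft_force: [0.3, -0.5, 0.8]
position: [0.6244, -0.02, 0.1224]
ft_force: [0.0, 0.3, 1.9]
position: [0.6244, -0.02, 0.1204]
ft_force: [-0.4, -0.6, 4.0]
```

```bash
for i in 1 2 3 4; do python3 -m creep '[{"sz":0.0013,"finger_gap":0},{"finger_gap":0}]' | grep -E 'pos|ft'; done
```

```text
position: [0.6244, -0.02, 0.1194]
ft_force: [-0.2, -0.3, 4.6]
position: [0.6244, -0.02, 0.1184]
ft_force: [-0.8, -0.0, 4.9]
position: [0.6244, -0.02, 0.118]
ft_force: [-1.5, -0.0, 7.8]
position: [0.6244, -0.02, 0.1179]
ft_force: [-3.2, 0.3, 14.4]
```

The force rises sharply at the hard stop, so the trigger is fully pressed. I retreat upward and check.

In the tool's units: -0.04 m / 0.8 = -0.05, -0.03 m / 0.8 = -0.0375.

```bash
python3 -m creep '[{"finger_gap":0},{"sz":-0.0125,"finger_gap":0},{"sz":-0.0375,"finger_gap":0},{"sz":-0.05,"finger_gap":0},{"sx":-0.0375,"sz":-0.0375,"finger_gap":0},{"sx":-0.05,"finger_gap":0},{"sx":-0.05,"finger_gap":0},{"sx":-0.05,"finger_gap":0},{"sx":-0.025,"finger_gap":0},{"finger_gap":0}]' | grep -E 'pos|ft'; python3 - <<'E'
from h import *
exec(open("jaw.py").read())
b("thumb",(np.abs(z-.073)<.006)&(np.abs(s[...,0])<.015)&(s[...,1]>.06)&(s[...,1]<.13))
g=cv2.cvtColor(im["pixels"],cv2.COLOR_RGB2GRAY);v,u=np.mgrid[:480,:640]
R=sta(ray(im,np.c_[u.ravel(),v.ravel()],.1)).reshape(480,640,2)
c=np.median(s[(np.abs(z-.099)<.004)&(np.abs(s[...,0])<.03)&(np.abs(s[...,1])<.04)],0);D=R-c;d=np.hypot(*np.moveaxis(D,2,0))
q=D[(d>.009)&(d<.019)&(g<80)];print("slot dir rel station",q.mean(0),len(q),np.degrees(np.arctan2(q.mean(0)[1],q.mean(0)[0])))
E
```

```text
position: [0.459, 0.0288, 0.2264]
ft_force: [0.7, 0.7, -0.2]
movjaw 364 [[-0.0171, 0.0242], [0.0016, 0.0291], [0.0173, 0.0328]]
hous 2931 [[-0.0183, -0.0176], [0.0009, 0.0011], [0.0186, 0.0196]]
fixjaw 389 [[-0.0171, -0.0307], [0.0017, -0.027], [0.0169, -0.0218]]
tcp [-0.05806558 -0.00025105] [0.  0.9 0.1]
thumb 540 [[-0.0111, 0.0762], [-0.0001, 0.0821], [0.0106, 0.0888]]
slot dir rel station [nan nan] 0 nan<stdin>:7: RuntimeWarning: Mean of empty slice.
  ret = um.true_divide(
```

```bash
python3 - <<'E'
from h import *
exec(open("jaw.py").read())
g=cv2.cvtColor(im["pixels"],cv2.COLOR_RGB2GRAY);v,u=np.mgrid[:480,:640]
D=sta(ray(im,np.c_[u.ravel(),v.ravel()],.1)).reshape(480,640,2)-[.0009,.0011];d=np.hypot(D[...,0],D[...,1])
k=(d>.012)&(d<.019);t=np.percentile(g[k],8);q=D[k&(g<=t)].mean(0);print(t,np.median(g[k]),q,np.degrees(np.arctan2(q[1],q[0])))
E
```

```text
movjaw 370 [[-0.017, 0.0241], [0.002, 0.0292], [0.0177, 0.0329]]
hous 2911 [[-0.0185, -0.0177], [0.0008, 0.001], [0.0186, 0.0196]]
fixjaw 389 [[-0.0171, -0.0308], [0.0029, -0.027], [0.0173, -0.0217]]
tcp [-0.05707016 -0.00033152] [-0.1 -0.2  0. ]
238.0 241.0 [ 0.00485361 -0.00562055] -49.18781046414219
```

```bash
python3 - <<'E'
from h import *
exec(open("jaw.py").read())
g=cv2.cvtColor(im["pixels"],cv2.COLOR_RGB2GRAY);v,u=np.mgrid[:480,:640]
D=sta(ray(im,np.c_[u.ravel(),v.ravel()],.1)).reshape(480,640,2)-[.0009,.0011];d=np.hypot(D[...,0],D[...,1])
k=(d>.012)&(d<.019)
for p in(2,3,4): t=np.percentile(g[k],p);q=D[k&(g<=t)].mean(0);print(t,q,np.degrees(np.arctan2(q[1],q[0])))
E
```

```text
movjaw 363 [[-0.0168, 0.0241], [0.0023, 0.0293], [0.0172, 0.0328]]
hous 2905 [[-0.0182, -0.0177], [0.0005, 0.0009], [0.019, 0.0196]]
fixjaw 381 [[-0.0171, -0.0308], [0.0022, -0.027], [0.0169, -0.0219]]
tcp [-0.05663206 -0.00038624] [ 0.3 -0.1  0.8]
102.0 [ 0.01581723 -0.000511  ] -1.850386605385733
107.56 [ 0.01549733 -0.00065485] -2.4196401157306386
137.0 [ 0.01562004 -0.00043023] -1.5777335781569788
```

The slot is within about 2° of the reader direction, the housing is centred to about 1 mm, and the jaw is closed. I'm handing in.

```bash
python3 -c "from rig import close_job; print(close_job())"
```

```text
the job is handed in; nothing more can be done
None
```

The job is handed in, with no verdict returned: by wrist camera the housing stands nipped between both jaws, about 1 mm from the ring centre and about 2° from facing the reader; the trigger was pressed to its stop (by force) and released, and the arm is clear.

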